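Pack the slide cases and swing the retaining bar shut

ROBOT

A 7-joint arm with a two-finger parallel gripper is mounted at the origin on the work surface. World frame = base frame: x ahead of the robot, y to its left, z up, the work surface at z = 0. Lengths are in m, angles in rad, forces in N, time in s.
With the tool pointing down it reaches from about 0.425 to 0.925 m from the base axis. Payload 6.8 kg.
Tool frame: the origin (TCP) lies at the very end of the fingers, on their centre line; the grasp point (between the pads) lies 19 mm behind it (bot.grasp_offset is the distance from the TCP to the grasp point, in m); z points along the fingers, y is the direction in which the jaws open and shut (so a half turn about z gives the same grasp; the last joint's range is limited). The gripper opens to 85 mm and grips with 20 to 120 N. Pads are 22 mm wide; open, the fingers measure 114 mm over their backs; the gripper's body (76 mm by 85 mm) begins 54 mm behind the grasp point. The pads swing forward as they close: fully open they stand 13 mm farther back than shut.
Start: joints at [-1.258, 0.477, 0.022, 1.555, -0.011, 1.109, -0.083], TCP at [0.276, 0.616, 0.231] pointing down, gripper open.
Joint ranges: [-2.96, 2.96], [-0.34, 2.1], [-1.41, 1.46], [0.24, 2.44], [-1.37, 4.51], [0.17, 1.92], [-2.96, 2.96]. Speed limits (rad/s): [2.39, 2.39, 3.14, 3.14, 3.14, 3.14, 3.14].

INTERFACE

Orientations are given as a unit quaternion [w, x, y, z].
In Python, from station import monitor, cams, bot, finder gives the robot as it stands.
- The arm moves only by the tool jog_arm, never from a script. Its argument "plan" is a list of rows, each an object of numbers: "x", "y", "z": the shift along the tool's x, y, z as a fraction of full scale; "wx", "wy", "wz": the turn, a rotation vector about the tool's x, y, z as a fraction of full scale. A call has 1 to 12 rows; each row is the pose to reach, as a shift and turn from the pose measured when the call began, along the tool's axes at that moment, turning the shorter way round; what a row does not reach only later rows make up. Full scale, the value 1, is 20 cm for a shift and 180 degrees for a turn. A row lasts 1/12 s, in which the tool goes at most 41.7 mm and 7.16 degrees, less where a joint would pass 70% of its speed; a pose out of reach is approached as far as the arm can. A call with a number of a shift or a turn outside -1 to 1 is refused whole. A call with a gripper value outside its range is refused whole. "hand" is the opening, from -1 (shut) to 1 (fully open), set as the call begins (left out, the last holds). The fingers move at their own pace and stop on an object; "grip_force" is the grip in N (left out, the last holds). Time passes only in rows, so rows that repeat a pose let the fingers close. It gives the time, the measured TCP pose, the force and the opening at its end, in the units of the state.
- monitor.get_obs(): the state, without advancing time (a new reading comes with each control period).
- cams.read_camera(name): name is "side" or "top"; returns the picture (400x640x3 uint8, red, green, blue); there is no depth.
- cams.get_calibration(name): a dict with "fx", "fy", "cx", "cy" (pixels), "distortion" ([k1, k2, p1, p2, k3] as OpenCV has them; the pictures are not rectified), "extrinsics" (4x4, takes a point from world to camera coordinates). Camera axes: x right, y down, z forward; pixel columns grow to the right and rows downward; lengths in m; the calibration is good to about 2 mm. A picture is of the moment at which its call begins. get_calibration takes no time and is no camera call.
- bot.hand_in(): hands the job in, once; it reports no verdict.
Trained networks look in the newest picture that a camera, given by its name, has taken for a name from the list of things; names that differ only in an ending like _2 or _b are one class to them, and where a whole thing is asked for, a point or a joint stands for the part that bears it (a point fixed in the world has none). Each returns a list of dicts, best first, with "confidence" (0 to 1); they miss things now and then, are a little off and sometimes report something else, mostly with a low value. They report only what shows in the picture. A call takes as long as a camera call. They do not tell look-alikes from the thing itself.
- finder.find_in(camera, target): "bbox" ([left, top, width, height] in pixels, round what is visible of it).
- finder.place_of(camera, target): "location" ([column, row] in pixels: a listed point, or the origin of a listed thing).
The state is a dict: "t": time; "q": joint angles; "joint_vel": joint speeds; "joint_torque": joint torques, N m; "eef_pos": TCP position; "tool_rot": TCP orientation; "contact_force": force on the tool from outside, world axes, zero at the start; "torque": the same for the moment, N m; "gripper_width": opening from 0.0 (shut) to 1.0 (fully open).
Only numpy, scipy, OpenCV 4.12 (cv2) and the standard library are available. Lean on these libraries where they do the work, as an engineer would, in place of code of your own. Each camera call takes 0.05 s, during which the arm holds its last target. There are 200 camera calls.

TASK

Pack the two slide cases for carrying: push the tray's retaining bar by its free end right back to its open stop, then set each white case upright and flat on the tray floor in the bay that fits its length, lowering it in and not dropping it. With both cases in, push the bar's free end back over them until it is fully home against its closed stop. Leave the tube rack, the jar and the glass dish where they are.

Things in the scene. Friction and masses are not known exactly. Their poses are not given: they have to be found in the camera images.
- tray: wooden carrying tray fixed to the bench, 64 mm wide (its y); origin under the middle, x along it from pin end to far end, z up. Along x: 30 mm high pin block (-118 to -88 mm), long bay (to +12), 6 mm divider, short bay (+18 to +88), end wall (to +112). Floor 6 mm above the bench; side lips rise only 5 mm above the floor, divider and end wall 10 mm
- bay_long (a point): centre of the floor of the long bay (100 mm along the tray's x, 54 mm across), next to the pin block; x runs along the tray
- bay_short (a point): centre of the floor of the short bay (70 mm along the tray's x, 54 mm across), at the far end; x runs along the tray
- bar_pin (a point): the fixed upright pin about which the retaining bar swings level, on the pin block at the tray's x -100 mm; the point is on the pin's axis at the bar's mid-thickness, 61 mm above the bench; its axes are the tray's
- bar_tab (a point): centre of the grey upright grip on the bar's free end, 180 mm from the pin axis: a plate 40 mm long (point x, along the bar, away from the pin), 10 mm thick, 32 mm tall, 65 to 97 mm above the bench. The bar is a flat steel strip 20 mm wide, 8 mm thick, 57 to 65 mm above the bench, ending 210 mm from the pin; it clears seated cases by 5 mm
- bar (a joint): bar angle about its pin, rad: 0 = closed, straight along the tray over both bays, against the closed stop; grows counter-clockwise seen from above as the bar swings off to the tray's +y side; 1.65 = against the open stop. Slight friction (about 1 to 1.5 N at the free end), no spring: it stays where it is left
- stop_closed (a point): top of the closed-stop post, a steel post 10 mm thick on the tray's end wall, 68 mm above the bench; the closed bar's end lies against its +y side
- stop_open (a point): top of the open-stop post, a steel post 10 mm thick, 67 mm above the bench, on a 30 mm high wing (tray x -130 to -108, y +30 to +66 mm) beside the pin block; the open bar lies against it
- case_long_mid (a point): closed white plastic slide case, a box 90 mm long (its x), 44 mm wide (its y), 46 mm high (its z), about 240 g, thin steel clasps on the long sides, paper patch on top; stands upright on the bench to the robot's right. This point is its centre, 23 mm above its underside; a half turn about z makes no difference. It fits only the long bay, with 5 mm to spare all round.
- case_short_mid (a point): closed white plastic slide case, a box 60 mm long (its x), 44 mm wide (its y), 46 mm high (its z), about 160 g, thin steel clasps on the long sides, paper patch on top; stands upright on the bench to the robot's right. This point is its centre, 23 mm above its underside; a half turn about z makes no difference. It belongs in the short bay, with 5 mm to spare all round.
- case_long: the same long case, origin at the middle of its underside
- case_short: the same short case, origin at the middle of its underside
- tube_rack: bystander: wooden test-tube rack, 50 x 200 mm, 85 mm high, with glass tubes up to 149 mm high; origin under its centre, long side along its y
- jar: bystander: amber glass jar with a steel lid, 66 mm diameter, about 75 mm high; origin under its centre
- dish: bystander: round glass dish, 90 mm diameter, 16 mm high; origin under its centre
Not all that is in view belongs to the job. What is shaped like the case_long but purple is not meant. Leave any turquoise look-alike of the case_short alone.

How it is judged:
On the way, in this order (a step that is already met when the one before it is completed fails the run):
1. the bar is swung back against its open stop (beyond 1.59 rad) (value of joint bar above 1.59 rad), for 0.2 s.
2. both cases stand flat in their own bays while the bar is still swung well clear (beyond 1 rad) (x of case_long_mid in the frame of bay_long between -0.009 and 0.009 m and y of case_long_mid in the frame of bay_long between -0.009 and 0.009 m and z of case_long_mid in the frame of bay_long between 0.019 and 0.027 m and angle between each of case_long_mid, case_short_mid's own z axis and vertical below 0.08 rad and angle between the x axis of case_long_mid and the x axis of bay_long, either way round below 0.3 rad and x of case_short_mid in the frame of bay_short between -0.009 and 0.009 m and y of case_short_mid in the frame of bay_short between -0.009 and 0.009 m and z of case_short_mid in the frame of bay_short between 0.019 and 0.027 m and angle between the x axis of case_short_mid and the x axis of bay_short, either way round below 0.3 rad and value of joint bar above 1 rad), for 0.2 s.
At the end, for the whole second after the job is handed in: Bar within 0.04 rad of its closed stop; each case at rest in its own bay: upright within 0.08 rad, centre 19 to 27 mm above the floor and within 9 mm of the bay centre along and across the tray, lengthwise within 0.3 rad (x of case_long_mid in the frame of bay_long between -0.009 and 0.009 m and y of case_long_mid in the frame of bay_long between -0.009 and 0.009 m and z of case_long_mid in the frame of bay_long between 0.019 and 0.027 m and angle between each of case_long_mid, case_short_mid's own z axis and vertical below 0.08 rad and angle between the x axis of case_long_mid and the x axis of bay_long, either way round below 0.3 rad and x of case_short_mid in the frame of bay_short between -0.009 and 0.009 m and y of case_short_mid in the frame of bay_short between -0.009 and 0.009 m and z of case_short_mid in the frame of bay_short between 0.019 and 0.027 m and angle between the x axis of case_short_mid and the x axis of bay_short, either way round below 0.3 rad and linear speed of each of case_long, case_short below 0.02 m/s and value of joint bar below 0.04 rad); the robot touches nothing.
It fails at once if the tube rack is pushed more than 25 mm from its place or tipped over (distance of tube_rack from where it was at the start of the episode above 0.025 m or angle between tube_rack's own z axis and vertical above 0.4 rad).
It fails at once if the jar is pushed more than 25 mm from its place or tipped over (distance of jar from where it was at the start of the episode above 0.025 m or angle between jar's own z axis and vertical above 0.4 rad).
It fails at once if the dish is pushed more than 25 mm from its place or tipped over (distance of dish from where it was at the start of the episode above 0.025 m or angle between dish's own z axis and vertical above 0.4 rad).
It fails at once if the long case is dropped: it moves faster than 0.6 m/s with the fingers not touching it (a fall of about 2 cm or more) (linear speed of case_long above 0.6 m/s and contact force between the fingers and case_long below 0.05 N).
It fails at once if the short case is dropped: it moves faster than 0.6 m/s with the fingers not touching it (a fall of about 2 cm or more) (linear speed of case_short above 0.6 m/s and contact force between the fingers and case_short below 0.05 N).
It also fails if it takes over 72 s, if anything falls off the work surface, if the arm or the gripper's body presses on something with over 40 N, if the wrist force passes 120 N, or if a joint passes its speed limit or range.

## Working session

There is one attempt and no reset: what is moved stays moved. The work goes in short steps, Python scripts to look and compute and a tool call to move; the robot and the scene stay as the last step left them, time stands still between calls to the robot, and variables do not carry over. Pictures are saved under pics/ and viewed, about 8 in all and at most 12, crops included, and the job is handed in when it is done.

Besides the shell and the picture viewer there is one more tool, called as name(argument=value, ...), one argument or row to a line, values as JSON. jog_arm: Moves the arm, as the interface text tells. Shift numbers are shares of 20 cm and turn numbers shares of 180 degrees, none past 1 either way. Its arguments: {"type":"object","properties":{"plan":{"type":"array","items":{"type":"object","properties":{"x":{"type":"number","minimum":-1,"maximum":1},"y":{"type":"number","minimum":-1,"maximum":1},"z":{"type":"number","minimum":-1,"maximum":1},"wx":{"type":"number","minimum":-1,"maximum":1},"wy":{"type":"number","minimum":-1,"maximum":1},"wz":{"type":"number","minimum":-1,"maximum":1}}}},"hand":{"type":"number"},"grip_force":{"type":"number"}},"required":["plan"]}

```bash
mkdir -p pics; cat > h.py <<'E'
import numpy as np, cv2
from station import monitor, cams, bot, finder
from scipy.spatial.transform import Rotation as R
def cal(n):
    c=cams.get_calibration(n); K=np.array([[c['fx'],0,c['cx']],[0,c['fy'],c['cy']],[0,0,1.]])
    return K,np.array(c['distortion'],float),np.array(c['extrinsics'],float)
def proj(n,P):
    K,d,E=cal(n); return cv2.projectPoints(np.array(P,float).reshape(-1,1,3),cv2.Rodrigues(E[:3,:3])[0],E[:3,3],K,d)[0].reshape(-1,2)
def onz(n,px,z):
    K,d,E=cal(n); u=cv2.undistortPoints(np.array(px,float).reshape(-1,1,2),K,d).reshape(-1,2)
    r=np.c_[u,np.ones(len(u))]@E[:3,:3]; o=-E[:3,:3].T@E[:3,3]
    return o+r*((z-o[2])/r[:,2])[:,None]
def snap(n,f=None):
    im=cams.read_camera(n)
    if f: cv2.imwrite('pics/'+f,cv2.cvtColor(im,cv2.COLOR_RGB2BGR))
    return im
E
python3 - <<'E'
from h import *
print({k:np.round(v,3) for k,v in monitor.get_obs().items()})
for n in('top','side'):
    im=snap(n,n+'0.png'); K,d,E=cal(n); print(n,np.round(-E[:3,:3].T@E[:3,3],3))
    for t,z in(('bay_long',.006),('bay_short',.006),('bar_pin',.061),('bar_tab',.081),('stop_closed',.068),('stop_open',.067),('case_long_mid',.023),('case_short_mid',.023),('jar',0),('dish',0),('tube_rack',0)):
        for r in finder.place_of(n,t)[:3]: print(t,round(r['confidence'],2),np.round(r['location'],1),np.round(onz(n,[r['location']],z)[0],3))
E
```

```text
{'t': np.float64(0.0), 'q': array([-1.258,  0.478,  0.022,  1.556, -0.012,  1.109, -0.083]), 'joint_vel': array([-0.001, -0.   , -0.001,  0.   , -0.001, -0.   , -0.   ]), 'joint_torque': array([ 1.0000e-03, -5.9646e+01,  1.6090e+00, -2.8119e+01,  1.3000e-02,
        9.0000e-03,  0.0000e+00]), 'eef_pos': array([0.275, 0.616, 0.23 ]), 'tool_rot': array([-0.   ,  0.209,  0.978, -0.001]), 'contact_force': array([ 0.159,  0.581, -0.346]), 'torque': array([ 0.003, -0.013, -0.004]), 'gripper_width': np.float64(0.999)}
top [0.402 0.02  0.973]
bay_short 0.91 [301.8 185.9] [0.62  0.073 0.006]
bay_short 0.54 [269.3 259.3] [0.444 0.148 0.006]
bay_short 0.22 [293.  249.8] [0.466 0.093 0.006]
bar_tab 0.97 [263.6 180.4] [0.616 0.154 0.081]
stop_closed 0.96 [302.6 161.6] [0.663 0.068 0.068]
stop_open 0.63 [268.4 257.5] [0.445 0.142 0.067]
stop_open 0.46 [421.6 251.9] [ 0.455 -0.195  0.067]
case_long_mid 0.75 [479.6 214. ] [ 0.545 -0.348  0.023]
case_long_mid 0.72 [421.3 179. ] [ 0.631 -0.214  0.023]
case_long_mid 0.42 [360.2 126.5] [ 0.764 -0.071  0.023]
case_short_mid 0.78 [427.8 251.4] [ 0.458 -0.
[... 493 characters left out ...]
15.1 202.7] [0.609 0.092 0.006]
bar_pin 0.57 [269.3 200.4] [0.46  0.084 0.061]
bar_tab 0.71 [311.7 170.1] [0.626 0.167 0.081]
stop_closed 0.69 [389.2 223.9] [ 0.738 -0.145  0.068]
stop_closed 0.64 [331.7 190.4] [0.65  0.056 0.068]
stop_open 0.85 [259.8 189.4] [0.445 0.141 0.067]
case_long_mid 0.81 [356.3 314.8] [ 0.542 -0.354  0.023]
case_long_mid 0.75 [360.  256.7] [ 0.63  -0.191  0.023]
case_short_mid 0.83 [257.9 269.6] [ 0.366 -0.139  0.023]
case_short_mid 0.7 [301.2 282.4] [ 0.456 -0.219  0.023]
case_short_mid 0.67 [387.1 225.8] [ 0.759 -0.107  0.023]
jar 0.81 [352.5 182.3] [0.775 0.162 0.   ]
dish 0.62 [389.2 226.3] [ 0.779 -0.089  0.   ]
tube_rack 0.63 [315.9 161.2] [0.705 0.339 0.   ]
```

View pics/top0.png

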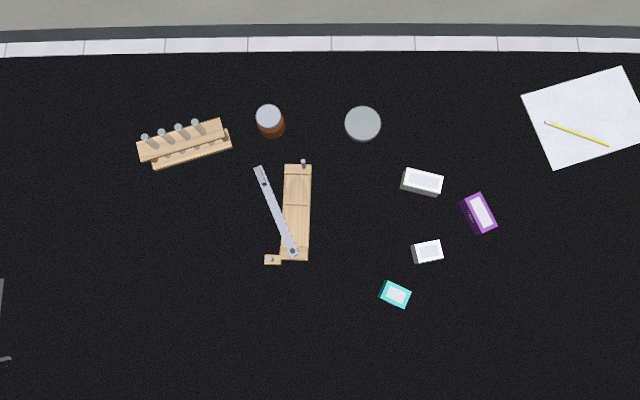

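View pics/side0.png

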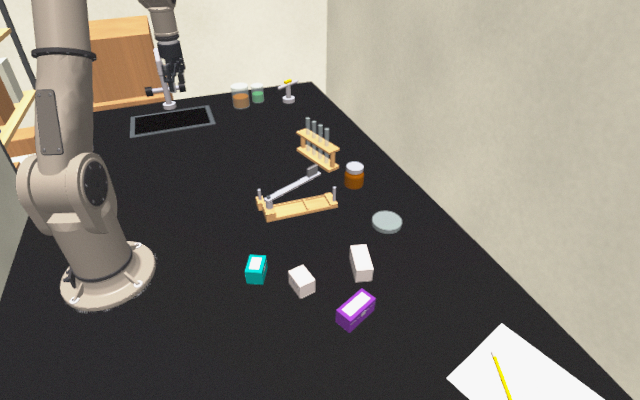

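The pictures show the white long case at top (421,180), with its purple look-alike at (480,213). The white short case is at (428,251), with its turquoise look-alike at (395,295). The tray runs from (295,257) to (298,165), with the bar partly open and its tab at (263,180). I'll check this with one close crop of the tray and the white cases.

```bash
python3 - <<'E'
from h import *
im=cv2.imread('pics/top0.png')
a=im[150:270,245:325];b=im[150:270,380:460]
cv2.imwrite('pics/crop.png',np.hstack([cv2.resize(q,None,fx=5,fy=5,interpolation=cv2.INTER_CUBIC) for q in(a,b)]))
hsv=cv2.cvtColor(im,cv2.COLOR_BGR2HSV)
m=((hsv[...,1]<60)&(hsv[...,2]>200)).astype(np.uint8)
n,l,s,c=cv2.connectedComponentsWithStats(m)
for i in range(1,n):
    if s[i,4]>100 and s[i,1]>150 : 
        p=np.argwhere(l==i)[:,::-1].astype(float); w=onz('top',p,.046)[:,:2]
        r=cv2.minAreaRect((w*1000).astype(np.float32)); print('white',s[i],np.round(r[0]),np.round(r[1]),round(r[2],1))
E
```

```text
white [260 166  39  92 628] [553. 131.] [225.  28.] 22.0
white [403 167  41  27 683] [ 623. -212.] [89. 43.] 75.2
white [470 196  24  32 367] [ 547. -343.] [72. 28.] 23.0
white [414 239  30  24 496] [ 459. -216.] [43. 59.] 11.0
white [386 286  21  18 220] [ 363. -138.] [40. 26.] 63.1
```

View pics/crop.png

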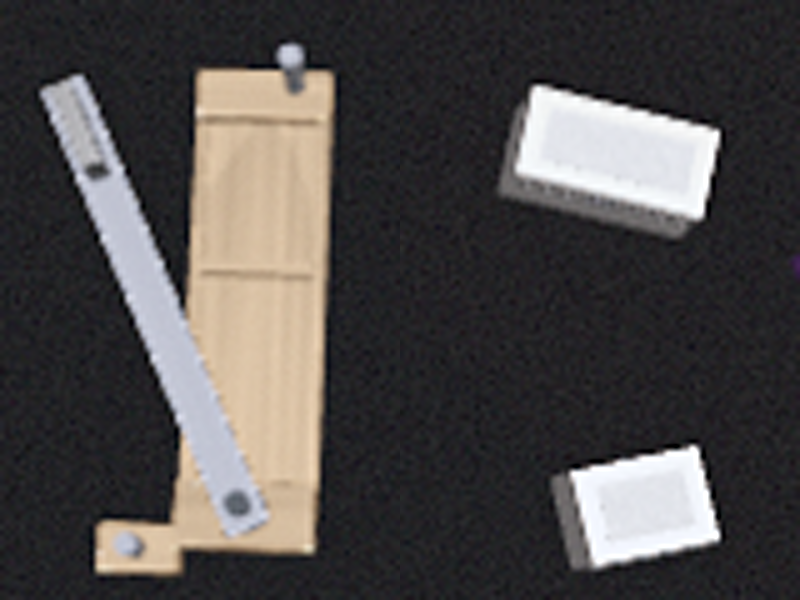

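```bash
cat >> h.py <<'E'
def tw(p,T): # tray mm -> world m
    p=np.atleast_2d(np.array(p,float))/1000; c,s=np.cos(T[2]),np.sin(T[2])
    return np.c_[T[0]+c*p[:,0]-s*p[:,1],T[1]+s*p[:,0]+c*p[:,1],p[:,2]]
E
python3 - <<'E'
from h import *
from scipy.optimize import least_squares
M=[(112,32,16),(112,-32,16),(-118,-32,30),(-100,0,65),(15,0,16),(95,-15,68)]
C=[(198,70),(333,72),(315,552),(237,503),(257,272),(291,52)]
px=(np.array(C)+.5)/5-.5+[245,150]
f=lambda T:(proj('top',tw(M,T))-px)
r=least_squares(lambda T:f(T).ravel(),[.54,.08,0],x_scale=[.01,.01,.1]);T=r.x
print('T',T,'\n',np.round(f(T),1))
for n,p in(('bay_long',(-38,0,6)),('bay_short',(53,0,6)),('pin',(-100,0,61)),('stopc',(95,-15,68))): print(n,tw(p,T)[0],proj('side',tw(p,T))[0])
w=onz('top',[px[3],np.add(np.divide((83,80),5),[245,150])*1.,np.add(np.divide((127,545),5),[245,150])],.065);print(w)
v=w[1]-w[0] # corner on -y side of bar end? 
tab=onz('top',[np.add(np.divide((73,125),5),[245,150])],.097)[0];d=tab-w[0];print('tab',tab,np.hypot(*d[:2]),np.arctan2(d[1],d[0])-T[2])
o=monitor.get_obs();print(np.round(R.from_quat(np.roll(o['tool_rot'],-1)).as_matrix(),3))
np.save('T.npy',T)
E
```

```text
T [ 0.56207306  0.08608185 -0.03489144] 
 [[ 0.3 -0.8]
 [-0.3 -0.5]
 [-0.3 -1. ]
 [ 0.5 -0.5]
 [ 0.1 -1.5]
 [-0.3  4.3]]
bay_long [0.52409619 0.08740745 0.006     ] [290.27940795 209.35859044]
bay_short [0.6150408  0.08423297 0.006     ] [317.72364179 203.65154948]
pin [0.46213392 0.08957028 0.061     ] [269.61807849 199.19075805]
stopc [0.65649197 0.06777696 0.068     ] [332.15529618 187.96646764]
[[0.46105008 0.0906802  0.065     ]
 [0.65397963 0.16191349 0.065     ]
 [0.44203438 0.13817955 0.065     ]]
tab [0.62458919 0.16088537 0.097     ] 0.17797135900210984 0.44038736806684053
[[-0.913  0.409 -0.   ]
 [ 0.409  0.913  0.   ]
 [ 0.     0.    -1.   ]]
```

```bash
cat >> h.py <<'E'
def rows(targets):
    """targets: (x,y,z, yaw_deg of tool y), tool pointing down -> rows in tool axes"""
    o=monitor.get_obs(); R0=R.from_quat(np.roll(o['tool_rot'],-1)); p0=np.array(o['eef_pos'])
    yaw=np.degrees(np.arctan2(*R0.as_matrix()[[1,0],1]));print('t',round(float(o['t']),2),'at',np.round(p0,4),'yaw',round(yaw,1),'F',np.round(o['contact_force'],1),'w',round(float(o['gripper_width']),3))
    for x,y,z,a in targets:
        a=np.radians(a); Rt=np.array([[np.sin(a),np.cos(a),0],[-np.cos(a),np.sin(a),0],[0,0,-1.]])
        s=R0.inv().apply(np.array([x,y,z])-p0)/.2; w=(R0.inv()*R.from_matrix(Rt)).as_rotvec()/np.pi
        print(dict(zip(('x','y','z','wx','wy','wz'),[float(v) for v in np.round(np.r_[s,w],3)])))
T=(0.560,0.086,-0.035)
E
python3 - <<'E'
from h import *
rows([(.637,.133,.231,23),(.637,.133,.071,23)])
E
```

```text
t 1.2 at [0.2757 0.6161 0.2313] yaw 65.9 F [ 0.2 -1.   1.1] w 0.997Traceback (most recent call last):
  File "<stdin>", line 2, in <module>
  File "h.py", line 26, in rows
    s=R0.inv().apply(np.array([x,y,z])-p0)/.2; w=(R0.inv()*R.from_matrix(Rt)).as_rotvec()/np.pi
                                                           ~~~~~~~~~~~~~^^^^
  File "scipy/spatial/transform/_rotation.pyx", line 1143, in scipy.spatial.transform._rotation.Rotation.from_matrix
ValueError: Non-positive determinant (left-handed or null coordinate frame) in rotation matrix 0: [[ 0.39073113  0.92050485  0.        ]
 [-0.92050485  0.39073113  0.        ]
 [ 0.          0.         -1.        ]].
```

```bash
sed -i 's/\[\[np.sin(a),np.cos(a),0\],\[-np.cos(a),np.sin(a),0\]/[[-np.sin(a),np.cos(a),0],[np.cos(a),np.sin(a),0]/' h.py
python3 - <<'E'
from h import *
rows([(.637,.133,.231,23),(.637,.133,.071,23)])
E
```

```text
t 1.2 at [0.2757 0.6161 0.2313] yaw 65.9 F [ 0.2 -1.   1.1] w 0.997
{'x': -2.636, 'y': -1.467, 'z': 0.001, 'wx': -0.0, 'wy': -0.0, 'wz': 0.238}
{'x': -2.636, 'y': -1.467, 'z': 0.801, 'wx': -0.0, 'wy': -0.0, 'wz': 0.238}
```

jog_arm(
  plan=[
    {"x":-0.22,"y":-0.12},
    {"x":-0.44,"y":-0.245},
    {"x":-0.66,"y":-0.37},
    {"x":-0.88,"y":-0.49},
    {"x":-0.88,"y":-0.49},
  ],
  hand=-1,
)

```text
invalid input at $.plan[0]: expected keys x, y, z, wx, wy, wz
```

jog_arm(
  plan=[
    {"x":-0.22,"y":-0.12},
    {"x":-0.44,"y":-0.245},
    {"x":-0.66,"y":-0.37},
    {"x":-0.88,"y":-0.49},
    {"x":-0.88,"y":-0.49},
  ],
)

```text
invalid input at $.plan[0]: expected keys x, y, z, wx, wy, wz
```

```bash
python3 - <<'E'
from h import *
rows([(.637,.133,.231,23),(.637,.133,.071,23)])
E
```

```text
t 1.2 at [0.2757 0.6161 0.2313] yaw 65.9 F [ 0.2 -1.   1.1] w 0.997
{'x': -2.636, 'y': -1.467, 'z': 0.001, 'wx': -0.0, 'wy': -0.0, 'wz': 0.238}
{'x': -2.636, 'y': -1.467, 'z': 0.801, 'wx': -0.0, 'wy': -0.0, 'wz': 0.238}
```

All six keys are needed in every row.

jog_arm(
  plan=[
    {"x":-0.2,"y":-0.11,"z":0,"wx":0,"wy":0,"wz":0},
    {"x":-0.4,"y":-0.22,"z":0,"wx":0,"wy":0,"wz":0},
    {"x":-0.6,"y":-0.33,"z":0,"wx":0,"wy":0,"wz":0},
    {"x":-0.8,"y":-0.44,"z":0,"wx":0,"wy":0,"wz":0},
    {"x":-0.9,"y":-0.5,"z":0,"wx":0,"wy":0,"wz":0},
    {"x":-0.9,"y":-0.5,"z":0,"wx":0,"wy":0,"wz":0},
  ],
  hand=-1,
)

```text
t: 1.7
eef_pos: [0.4064, 0.4425, 0.2317]
tool_rot: [0.002, 0.215, 0.977, -0.002]
contact_force: [1.1, -0.5, -0.2]
gripper_width: 0.145
```

jog_arm(
  plan=[
    {"x":-0.2,"y":-0.11,"z":0,"wx":0,"wy":0,"wz":0},
    {"x":-0.4,"y":-0.22,"z":0,"wx":0,"wy":0,"wz":0},
    {"x":-0.6,"y":-0.33,"z":0,"wx":0,"wy":0,"wz":0},
    {"x":-0.8,"y":-0.44,"z":0,"wx":0,"wy":0,"wz":0},
    {"x":-0.9,"y":-0.5,"z":0,"wx":0,"wy":0,"wz":0},
    {"x":-0.9,"y":-0.5,"z":0,"wx":0,"wy":0,"wz":0},
  ],
)

```text
t: 2.2
eef_pos: [0.5324, 0.2682, 0.2333]
tool_rot: [0.004, 0.22, 0.975, -0.003]
contact_force: [0.4, -0.8, 1.0]
gripper_width: -0.001
```

```bash
python3 - <<'E'
from h import *
rows([(.637,.133,.231,23),(.637,.133,.071,23)])
E
```

```text
t 2.2 at [0.5324 0.2682 0.2333] yaw 64.6 F [ 0.4 -0.8  1. ] w -0.001
{'x': -0.762, 'y': -0.386, 'z': 0.02, 'wx': -0.0, 'wy': 0.003, 'wz': 0.231}
{'x': -0.755, 'y': -0.383, 'z': 0.82, 'wx': -0.0, 'wy': 0.003, 'wz': 0.231}
```

jog_arm(
  plan=[
    {"x":-0.19,"y":-0.1,"z":0,"wx":0,"wy":0,"wz":0.04},
    {"x":-0.38,"y":-0.2,"z":0,"wx":0,"wy":0,"wz":0.08},
    {"x":-0.57,"y":-0.3,"z":0.02,"wx":0,"wy":0.003,"wz":0.12},
    {"x":-0.76,"y":-0.384,"z":0.02,"wx":0,"wy":0.003,"wz":0.16},
    {"x":-0.76,"y":-0.384,"z":0.02,"wx":0,"wy":0.003,"wz":0.2},
    {"x":-0.76,"y":-0.384,"z":0.15,"wx":0,"wy":0.003,"wz":0.231},
    {"x":-0.76,"y":-0.384,"z":0.3,"wx":0,"wy":0.003,"wz":0.231},
    {"x":-0.757,"y":-0.383,"z":0.45,"wx":0,"wy":0.003,"wz":0.231},
    {"x":-0.755,"y":-0.383,"z":0.6,"wx":0,"wy":0.003,"wz":0.231},
    {"x":-0.755,"y":-0.383,"z":0.72,"wx":0,"wy":0.003,"wz":0.231},
    {"x":-0.755,"y":-0.383,"z":0.8,"wx":0,"wy":0.003,"wz":0.231},
    {"x":-0.755,"y":-0.383,"z":0.82,"wx":0,"wy":0.003,"wz":0.231},
  ],
)

```text
t: 3.2
eef_pos: [0.6348, 0.1331, 0.0676]
tool_rot: [-0.002, 0.552, 0.834, -0.002]
contact_force: [-0.2, 0.6, 0.2]
gripper_width: -0.0
```

```bash
cat >> h.py <<'E'
PIN=np.array([.460,.0896])
def arc(a,off,r=.180,z=.072,yawoff=0): # bar angle a rad, tool offset along +n from bar midline
    t=a-.035; u=np.array([np.cos(t),np.sin(t)]); n=np.array([-u[1],u[0]])
    return (*(PIN+r*u+off*n),z,np.degrees(t)+yawoff)
E
python3 - <<'E'
from h import *
rows([arc(a,-.016) for a in (.44,.52,.61,.71,.82,.93,1.04,1.15,1.26,1.37,1.48,1.56)])
E
```

```text
t 3.2 at [0.6348 0.1331 0.0676] yaw 23.0 F [-0.2  0.6  0.2] w -0.0
{'x': 0.064, 'y': 0.011, 'z': -0.022, 'wx': -0.002, 'wy': 0.0, 'wz': -0.001}
{'x': 0.137, 'y': 0.014, 'z': -0.022, 'wx': -0.002, 'wy': -0.0, 'wz': -0.026}
{'x': 0.218, 'y': 0.011, 'z': -0.022, 'wx': -0.002, 'wy': -0.0, 'wz': -0.055}
{'x': 0.307, 'y': -0.001, 'z': -0.022, 'wx': -0.002, 'wy': -0.0, 'wz': -0.087}
{'x': 0.404, 'y': -0.025, 'z': -0.022, 'wx': -0.002, 'wy': -0.0, 'wz': -0.122}
{'x': 0.497, 'y': -0.059, 'z': -0.022, 'wx': -0.002, 'wy': -0.0, 'wz': -0.157}
{'x': 0.586, 'y': -0.103, 'z': -0.021, 'wx': -0.002, 'wy': -0.001, 'wz': -0.192}
{'x': 0.67, 'y': -0.157, 'z': -0.021, 'wx': -0.002, 'wy': -0.001, 'wz': -0.227}
{'x': 0.747, 'y': -0.219, 'z': -0.021, 'wx': -0.002, 'wy': -0.001, 'wz': -0.262}
{'x': 0.817, 'y': -0.289, 'z': -0.02, 'wx': -0.002, 'wy': -0.001, 'wz': -0.297}
{'x': 0.879, 'y': -0.367, 'z': -0.02, 'wx': -0.002, 'wy': -0.001, 'wz': -0.332}
{'x': 0.918, 'y': -0.428, 'z': -0.02, 'wx': -0.002, 'wy': -0.001, 'wz': -0.357}
```

jog_arm(
  plan=[
    {"x":0.06,"y":0.01,"z":-0.03,"wx":-0.002,"wy":0,"wz":0},
    {"x":0.137,"y":0.014,"z":-0.03,"wx":-0.002,"wy":0,"wz":-0.026},
    {"x":0.218,"y":0.011,"z":-0.03,"wx":-0.002,"wy":0,"wz":-0.055},
    {"x":0.307,"y":0,"z":-0.03,"wx":-0.002,"wy":0,"wz":-0.087},
    {"x":0.404,"y":-0.025,"z":-0.03,"wx":-0.002,"wy":0,"wz":-0.122},
    {"x":0.497,"y":-0.06,"z":-0.03,"wx":-0.002,"wy":0,"wz":-0.157},
    {"x":0.586,"y":-0.103,"z":-0.03,"wx":-0.002,"wy":0,"wz":-0.192},
    {"x":0.67,"y":-0.157,"z":-0.03,"wx":-0.002,"wy":0,"wz":-0.227},
    {"x":0.747,"y":-0.22,"z":-0.03,"wx":-0.002,"wy":0,"wz":-0.262},
    {"x":0.817,"y":-0.29,"z":-0.03,"wx":-0.002,"wy":0,"wz":-0.297},
    {"x":0.88,"y":-0.367,"z":-0.03,"wx":-0.002,"wy":0,"wz":-0.332},
    {"x":0.918,"y":-0.428,"z":-0.03,"wx":-0.002,"wy":0,"wz":-0.357},
  ],
)

```text
t: 4.2
eef_pos: [0.4837, 0.2714, 0.0763]
tool_rot: [0.001, 0.02, 1.0, 0.003]
contact_force: [1.0, 0.3, -1.2]
gripper_width: -0.001
```

```bash
python3 - <<'E'
from h import *
im=snap('top','top1.png')
rows([arc(a,-.016) for a in (1.5,1.55,1.6,1.63,1.65,1.67)])
E
```

```text
t 4.25 at [0.4809 0.2716 0.076 ] yaw 88.0 F [-3.5  0.9 -0.9] w 0.001
{'x': -0.071, 'y': -0.021, 'z': 0.02, 'wx': 0.001, 'wy': -0.001, 'wz': 0.023}
{'x': -0.026, 'y': -0.015, 'z': 0.02, 'wx': 0.001, 'wy': -0.001, 'wz': 0.007}
{'x': 0.019, 'y': -0.011, 'z': 0.02, 'wx': 0.001, 'wy': -0.0, 'wz': -0.009}
{'x': 0.046, 'y': -0.01, 'z': 0.02, 'wx': 0.001, 'wy': -0.0, 'wz': -0.019}
{'x': 0.064, 'y': -0.009, 'z': 0.02, 'wx': 0.002, 'wy': -0.0, 'wz': -0.025}
{'x': 0.082, 'y': -0.009, 'z': 0.02, 'wx': 0.002, 'wy': -0.0, 'wz': -0.032}
```

View pics/top1.png

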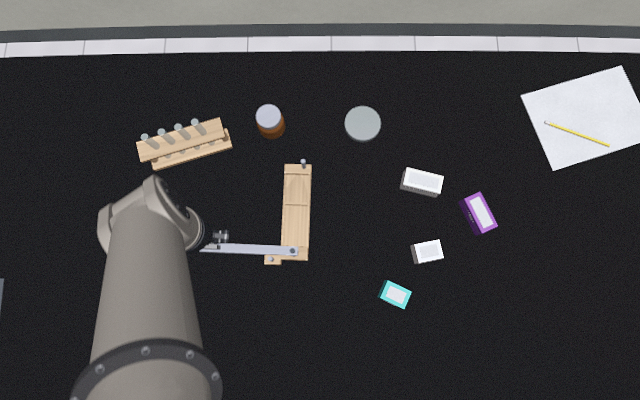

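The bar has swung to about 1.58 rad: its strip runs from (205,248) to (293,251), just short of the stop post at (271,258). I'll push it gently onto the stop.

jog_arm(
  plan=[
    {"x":0.02,"y":-0.01,"z":0.01,"wx":0.001,"wy":0,"wz":-0.009},
    {"x":0.04,"y":-0.01,"z":0.01,"wx":0.001,"wy":0,"wz":-0.018},
    {"x":0.06,"y":-0.01,"z":0.01,"wx":0.001,"wy":0,"wz":-0.025},
    {"x":0.075,"y":-0.01,"z":0.01,"wx":0.001,"wy":0,"wz":-0.025},
    {"x":0.085,"y":-0.01,"z":0.01,"wx":0.001,"wy":0,"wz":-0.025},
    {"x":0.085,"y":-0.01,"z":0.01,"wx":0.001,"wy":0,"wz":-0.025},
    {"x":0.085,"y":-0.01,"z":0.01,"wx":0.001,"wy":0,"wz":-0.025},
  ],
)

```text
t: 4.83
eef_pos: [0.4688, 0.2704, 0.075]
tool_rot: [0.003, -0.02, 1.0, 0.002]
contact_force: [11.9, 1.2, -4.2]
gripper_width: 0.0
```

jog_arm(
  plan=[
    {"x":-0.06,"y":0,"z":0,"wx":0,"wy":0,"wz":0},
    {"x":-0.15,"y":0,"z":0,"wx":0,"wy":0,"wz":0},
    {"x":-0.15,"y":0,"z":-0.1,"wx":0,"wy":0,"wz":0},
    {"x":-0.15,"y":0,"z":-0.3,"wx":0,"wy":0,"wz":0.04},
    {"x":-0.15,"y":0,"z":-0.5,"wx":0,"wy":0,"wz":0.08},
    {"x":-0.15,"y":-0.1,"z":-0.68,"wx":0,"wy":0,"wz":0.12},
    {"x":-0.2,"y":-0.3,"z":-0.7,"wx":0,"wy":0,"wz":0.16},
    {"x":-0.25,"y":-0.5,"z":-0.7,"wx":0,"wy":0,"wz":0.2},
    {"x":-0.3,"y":-0.7,"z":-0.7,"wx":0,"wy":0,"wz":0.24},
    {"x":-0.36,"y":-0.9,"z":-0.7,"wx":0,"wy":0,"wz":0.28},
    {"x":-0.4,"y":-1,"z":-0.7,"wx":0,"wy":0,"wz":0.32},
    {"x":-0.4,"y":-1,"z":-0.7,"wx":0,"wy":0,"wz":0.35},
  ],
  hand=1,
)

```text
t: 5.83
eef_pos: [0.5574, 0.0656, 0.2152]
tool_rot: [0.003, 0.513, 0.859, 0.003]
contact_force: [-0.4, 0.2, 0.4]
gripper_width: 1.0
```

```bash
python3 - <<'E'
from h import *
rows([(.623,-.212,.2,-15),(.623,-.212,.1,-15),(.623,-.212,.014,-15)])
im=snap('top','top2.png')
E
```

```text
t 5.83 at [0.5574 0.0656 0.2152] yaw 28.3 F [-0.4  0.2  0.4] w 1.0
{'x': -1.377, 'y': -0.371, 'z': 0.076, 'wx': 0.003, 'wy': -0.0, 'wz': 0.241}
{'x': -1.376, 'y': -0.374, 'z': 0.576, 'wx': 0.003, 'wy': -0.0, 'wz': 0.241}
{'x': -1.375, 'y': -0.378, 'z': 1.006, 'wx': 0.003, 'wy': -0.0, 'wz': 0.241}
```

jog_arm(
  plan=[
    {"x":-0.2,"y":-0.05,"z":0,"wx":0,"wy":0,"wz":0.04},
    {"x":-0.4,"y":-0.1,"z":0,"wx":0,"wy":0,"wz":0.08},
    {"x":-0.6,"y":-0.15,"z":0,"wx":0,"wy":0,"wz":0.12},
    {"x":-0.8,"y":-0.22,"z":0,"wx":0,"wy":0,"wz":0.16},
    {"x":-1,"y":-0.3,"z":0.05,"wx":0,"wy":0,"wz":0.2},
    {"x":-1,"y":-0.37,"z":0.08,"wx":0.003,"wy":0,"wz":0.241},
    {"x":-1,"y":-0.37,"z":0.08,"wx":0.003,"wy":0,"wz":0.241},
  ],
)

```text
t: 6.47
eef_pos: [0.5831, -0.1473, 0.1969]
tool_rot: [-0.002, 0.798, 0.603, -0.003]
contact_force: [-0.5, 0.2, -0.2]
gripper_width: 0.998
```

```bash
python3 - <<'E'
from h import *
rows([(.623,-.212,.2,-15),(.623,-.212,.1,-15),(.623,-.212,.014,-15)])
E
```

```text
t 6.47 at [ 0.5831 -0.1473  0.1969] yaw -15.8 F [-0.5  0.2 -0.2] w 0.998
{'x': -0.257, 'y': 0.28, 'z': -0.017, 'wx': -0.002, 'wy': 0.001, 'wz': -0.004}
{'x': -0.256, 'y': 0.283, 'z': 0.483, 'wx': -0.002, 'wy': 0.001, 'wz': -0.004}
{'x': -0.255, 'y': 0.286, 'z': 0.913, 'wx': -0.002, 'wy': 0.001, 'wz': -0.004}
```

jog_arm(
  plan=[
    {"x":-0.13,"y":0.14,"z":0,"wx":0,"wy":0,"wz":0},
    {"x":-0.256,"y":0.28,"z":0,"wx":-0.002,"wy":0,"wz":-0.004},
    {"x":-0.256,"y":0.283,"z":0.15,"wx":-0.002,"wy":0,"wz":-0.004},
    {"x":-0.256,"y":0.283,"z":0.3,"wx":-0.002,"wy":0,"wz":-0.004},
    {"x":-0.256,"y":0.283,"z":0.45,"wx":-0.002,"wy":0,"wz":-0.004},
    {"x":-0.256,"y":0.283,"z":0.6,"wx":-0.002,"wy":0,"wz":-0.004},
    {"x":-0.256,"y":0.283,"z":0.6,"wx":-0.002,"wy":0,"wz":-0.004},
    {"x":-0.256,"y":0.283,"z":0.6,"wx":-0.002,"wy":0,"wz":-0.004},
  ],
)

```text
t: 7.13
eef_pos: [0.6221, -0.2101, 0.0755]
tool_rot: [-0.001, 0.793, 0.609, -0.002]
contact_force: [1.6, -0.1, 0.9]
gripper_width: 1.002
```

```bash
python3 - <<'E'
from h import *
rows([(.623,-.212,.014,-15)])
E
```

```text
t 7.13 at [ 0.6221 -0.2101  0.0755] yaw -14.9 F [ 1.6 -0.1  0.9] w 1.002
{'x': -0.008, 'y': 0.008, 'z': 0.307, 'wx': -0.001, 'wy': 0.0, 'wz': 0.001}
```

jog_arm(
  plan=[
    {"x":-0.008,"y":0.008,"z":0.1,"wx":0,"wy":0,"wz":0.001},
    {"x":-0.008,"y":0.008,"z":0.2,"wx":0,"wy":0,"wz":0.001},
    {"x":-0.008,"y":0.008,"z":0.28,"wx":0,"wy":0,"wz":0.001},
    {"x":-0.008,"y":0.008,"z":0.3,"wx":0,"wy":0,"wz":0.001},
    {"x":-0.008,"y":0.008,"z":0.3,"wx":0,"wy":0,"wz":0.001},
    {"x":-0.008,"y":0.008,"z":0.3,"wx":0,"wy":0,"wz":0.001},
  ],
)

```text
t: 7.63
eef_pos: [0.6244, -0.2122, 0.0175]
tool_rot: [-0.0, 0.794, 0.609, -0.001]
contact_force: [-0.3, 0.2, -0.2]
gripper_width: 1.0
```

jog_arm(
  plan=[
    {"x":0,"y":0,"z":0,"wx":0,"wy":0,"wz":0},
    {"x":0,"y":0,"z":0,"wx":0,"wy":0,"wz":0},
    {"x":0,"y":0,"z":0,"wx":0,"wy":0,"wz":0},
    {"x":0,"y":0,"z":0,"wx":0,"wy":0,"wz":0},
    {"x":0,"y":0,"z":0,"wx":0,"wy":0,"wz":0},
    {"x":0,"y":0,"z":0,"wx":0,"wy":0,"wz":0},
    {"x":0,"y":0,"z":0,"wx":0,"wy":0,"wz":0},
    {"x":0,"y":0,"z":0,"wx":0,"wy":0,"wz":0},
  ],
  hand=-1,
  grip_force=45,
)

```text
t: 8.3
eef_pos: [0.625, -0.2123, 0.0186]
tool_rot: [0.0, 0.794, 0.609, -0.0]
contact_force: [-0.5, 0.8, 6.4]
gripper_width: 0.507
```

jog_arm(
  plan=[
    {"x":0,"y":0,"z":-0.1,"wx":0,"wy":0,"wz":0},
    {"x":0,"y":0,"z":-0.25,"wx":0,"wy":0,"wz":0},
    {"x":0,"y":0,"z":-0.4,"wx":0,"wy":0,"wz":0},
    {"x":0,"y":0,"z":-0.5,"wx":0,"wy":0,"wz":0},
    {"x":0,"y":0,"z":-0.55,"wx":0,"wy":0,"wz":0},
    {"x":0,"y":0,"z":-0.55,"wx":0,"wy":0,"wz":0},
  ],
)

```text
t: 8.8
eef_pos: [0.6261, -0.2127, 0.1307]
tool_rot: [0.001, 0.794, 0.609, 0.001]
contact_force: [0.6, 0.4, -2.6]
gripper_width: 0.508
```

```bash
python3 - <<'E'
from h import *
b=tw((-38,0,6),T)[0];print(b)
rows([(b[0],b[1],.125,88),(b[0],b[1],.06,88)])
E
```

```text
[0.52202327 0.08732973 0.006     ]
t 8.8 at [ 0.6261 -0.2127  0.1307] yaw -15.0 F [ 0.6  0.4 -2.6] w 0.508
{'x': 1.314, 'y': -0.892, 'z': 0.025, 'wx': 0.001, 'wy': 0.001, 'wz': -0.572}
{'x': 1.314, 'y': -0.893, 'z': 0.35, 'wx': 0.001, 'wy': 0.001, 'wz': -0.572}
```

jog_arm(
  plan=[
    {"x":0.09,"y":-0.06,"z":0,"wx":0,"wy":0,"wz":-0.035},
    {"x":0.18,"y":-0.12,"z":0,"wx":0,"wy":0,"wz":-0.07},
    {"x":0.27,"y":-0.18,"z":0,"wx":0,"wy":0,"wz":-0.105},
    {"x":0.36,"y":-0.24,"z":0,"wx":0,"wy":0,"wz":-0.14},
    {"x":0.45,"y":-0.3,"z":0,"wx":0,"wy":0,"wz":-0.175},
    {"x":0.54,"y":-0.36,"z":0,"wx":0,"wy":0,"wz":-0.21},
    {"x":0.63,"y":-0.42,"z":0,"wx":0,"wy":0,"wz":-0.245},
    {"x":0.72,"y":-0.48,"z":0,"wx":0,"wy":0,"wz":-0.28},
    {"x":0.81,"y":-0.54,"z":0,"wx":0,"wy":0,"wz":-0.315},
    {"x":0.9,"y":-0.6,"z":0,"wx":0,"wy":0,"wz":-0.35},
    {"x":0.98,"y":-0.65,"z":0,"wx":0,"wy":0,"wz":-0.385},
    {"x":1,"y":-0.67,"z":0,"wx":0,"wy":0,"wz":-0.4},
  ],
)

```text
t: 9.8
eef_pos: [0.5463, 0.0192, 0.1282]
tool_rot: [-0.001, 0.279, 0.96, 0.0]
contact_force: [-0.7, -0.4, -2.4]
gripper_width: 0.506
```

```bash
python3 - <<'E'
from h import *
b=tw((-38,0,6),T)[0]
rows([(b[0],b[1],.125,88),(b[0],b[1],.06,88)])
E
```

```text
t 9.8 at [0.5463 0.0192 0.1282] yaw 57.5 F [-0.7 -0.4 -2.4] w 0.506
{'x': 0.285, 'y': 0.222, 'z': 0.016, 'wx': 0.0, 'wy': -0.0, 'wz': -0.169}
{'x': 0.285, 'y': 0.222, 'z': 0.341, 'wx': 0.0, 'wy': -0.0, 'wz': -0.169}
```

jog_arm(
  plan=[
    {"x":0.08,"y":0.06,"z":0,"wx":0,"wy":0,"wz":-0.035},
    {"x":0.16,"y":0.12,"z":0,"wx":0,"wy":0,"wz":-0.07},
    {"x":0.24,"y":0.18,"z":0,"wx":0,"wy":0,"wz":-0.105},
    {"x":0.285,"y":0.222,"z":0,"wx":0,"wy":0,"wz":-0.14},
    {"x":0.285,"y":0.222,"z":0.02,"wx":0,"wy":0,"wz":-0.169},
    {"x":0.285,"y":0.222,"z":0.12,"wx":0,"wy":0,"wz":-0.169},
    {"x":0.285,"y":0.222,"z":0.22,"wx":0,"wy":0,"wz":-0.169},
    {"x":0.285,"y":0.222,"z":0.32,"wx":0,"wy":0,"wz":-0.169},
    {"x":0.285,"y":0.222,"z":0.35,"wx":0,"wy":0,"wz":-0.169},
    {"x":0.285,"y":0.222,"z":0.35,"wx":0,"wy":0,"wz":-0.169},
    {"x":0.285,"y":0.222,"z":0.35,"wx":0,"wy":0,"wz":-0.169},
  ],
)

```text
t: 10.72
eef_pos: [0.5214, 0.0872, 0.0576]
tool_rot: [-0.001, 0.018, 1.0, 0.0]
contact_force: [0.8, -0.5, -1.4]
gripper_width: 0.507
```

```bash
python3 - <<'E'
from h import *
b=tw((-38,0,6),T)[0]
rows([(b[0],b[1],.0245,88)])
a=snap('top','top3.png')[140:280,235:355]; s=snap('side','side3.png')[160:240,230:360]
cv2.imwrite('pics/c3.png',cv2.cvtColor(np.hstack([cv2.resize(a,(384,448),interpolation=2),cv2.resize(s,(416,256),interpolation=2) if 0 else cv2.copyMakeBorder(cv2.resize(s,(416,256),interpolation=2),0,192,0,0,0)]),cv2.COLOR_RGB2BGR))
E
```

```text
t 10.72 at [0.5214 0.0872 0.0576] yaw 88.0 F [ 0.8 -0.5 -1.4] w 0.507
{'x': -0.004, 'y': 0.001, 'z': 0.166, 'wx': 0.0, 'wy': -0.001, 'wz': -0.0}
```

View pics/c3.png

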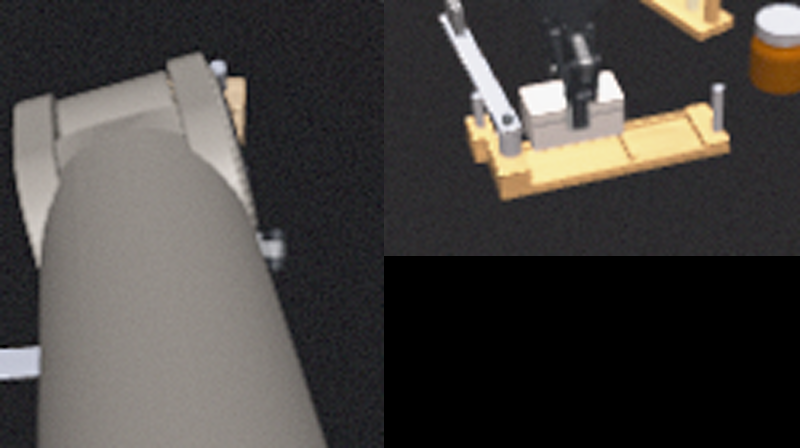

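```bash
python3 - <<'E'
from h import *
c=np.array([.5214,.0872]);t=-.035;u=np.array([np.cos(t),np.sin(t)]);n=np.array([-u[1],u[0]])
for s in(-1,1):
  for z in (.039,.085): print('case',s,z,proj('side',[*(c+s*.045*u-.022*n),z])[0])
for p in((112,-32,0),(-118,-32,0),(15,-27,11),(85,-27,16),(-118,-32,30),(-100,0,65)): print(p,proj('side',tw(p,T))[0])
E
```

```text
case -1 0.039 [276.52417627 208.33824931]
case -1 0.085 [275.51484101 196.05000872]
case 1 0.039 [305.09267587 202.47650099]
case 1 0.085 [304.8134268  190.29441092]
(112, -32, 0) [337.89545714 207.47460261]
(-118, -32, 0) [267.09734213 222.61030162]
(15, -27, 11) [308.36946628 209.97224749]
(85, -27, 16) [329.51110725 204.2663593 ]
(-118, -32, 30) [266.29101223 214.95542285]
(-100, 0, 65) [268.85362264 198.28670544]
```

The side crop shows the long case over the long bay. Its near bottom corners are at (277,206) and (304,202), within about 2 px of the prediction, and the tray corners also match. I'll lower it.

jog_arm(
  plan=[
    {"x":-0.003,"y":0,"z":0.04,"wx":0,"wy":0,"wz":0},
    {"x":-0.003,"y":0,"z":0.08,"wx":0,"wy":0,"wz":0},
    {"x":-0.003,"y":0,"z":0.11,"wx":0,"wy":0,"wz":0},
    {"x":-0.003,"y":0,"z":0.135,"wx":0,"wy":0,"wz":0},
    {"x":-0.003,"y":0,"z":0.15,"wx":0,"wy":0,"wz":0},
    {"x":-0.003,"y":0,"z":0.16,"wx":0,"wy":0,"wz":0},
    {"x":-0.003,"y":0,"z":0.165,"wx":0,"wy":0,"wz":0},
    {"x":-0.003,"y":0,"z":0.17,"wx":0,"wy":0,"wz":0},
    {"x":-0.003,"y":0,"z":0.17,"wx":0,"wy":0,"wz":0},
    {"x":-0.003,"y":0,"z":0.17,"wx":0,"wy":0,"wz":0},
  ],
)

```text
t: 11.65
eef_pos: [0.5233, 0.0875, 0.025]
tool_rot: [0.0, 0.018, 1.0, 0.0]
contact_force: [-0.6, 0.2, -2.5]
gripper_width: 0.507
```

jog_arm(
  plan=[
    {"x":0,"y":0,"z":0.005,"wx":0,"wy":0,"wz":0},
    {"x":0,"y":0,"z":0.01,"wx":0,"wy":0,"wz":0},
    {"x":0,"y":0,"z":0.015,"wx":0,"wy":0,"wz":0},
    {"x":0,"y":0,"z":0.015,"wx":0,"wy":0,"wz":0},
    {"x":0,"y":0,"z":0.015,"wx":0,"wy":0,"wz":0},
  ],
)

```text
t: 12.07
eef_pos: [0.5236, 0.0876, 0.0244]
tool_rot: [0.001, 0.018, 1.0, 0.001]
contact_force: [-7.9, -1.2, 24.2]
gripper_width: 0.505
```

jog_arm(
  plan=[
    {"x":0,"y":0,"z":-0.005,"wx":0,"wy":0,"wz":0},
    {"x":0,"y":0,"z":-0.005,"wx":0,"wy":0,"wz":0},
    {"x":0,"y":0,"z":-0.005,"wx":0,"wy":0,"wz":0},
  ],
)

```text
t: 12.32
eef_pos: [0.5238, 0.0876, 0.0256]
tool_rot: [0.001, 0.018, 1.0, 0.001]
contact_force: [1.3, 1.2, -2.7]
gripper_width: 0.504
```

jog_arm(
  plan=[
    {"x":0,"y":0,"z":0,"wx":0,"wy":0,"wz":0},
    {"x":0,"y":0,"z":0,"wx":0,"wy":0,"wz":0},
    {"x":0,"y":0,"z":0,"wx":0,"wy":0,"wz":0},
    {"x":0,"y":0,"z":0,"wx":0,"wy":0,"wz":0},
    {"x":0,"y":0,"z":0,"wx":0,"wy":0,"wz":0},
  ],
  hand=1,
)

```text
t: 12.73
eef_pos: [0.5239, 0.0877, 0.0256]
tool_rot: [0.001, 0.018, 1.0, 0.001]
contact_force: [-0.8, 0.1, 0.9]
gripper_width: 0.999
```

jog_arm(
  plan=[
    {"x":0,"y":0,"z":-0.1,"wx":0,"wy":0,"wz":0},
    {"x":0,"y":0,"z":-0.25,"wx":0,"wy":0,"wz":0},
    {"x":0,"y":0,"z":-0.4,"wx":0,"wy":0,"wz":0},
    {"x":0,"y":-0.1,"z":-0.55,"wx":0,"wy":0,"wz":0.035},
    {"x":0.05,"y":-0.3,"z":-0.65,"wx":0,"wy":0,"wz":0.07},
    {"x":0.1,"y":-0.5,"z":-0.65,"wx":0,"wy":0,"wz":0.105},
    {"x":0.15,"y":-0.7,"z":-0.65,"wx":0,"wy":0,"wz":0.14},
    {"x":0.2,"y":-0.85,"z":-0.65,"wx":0,"wy":0,"wz":0.175},
    {"x":0.22,"y":-1,"z":-0.65,"wx":0,"wy":0,"wz":0.21},
    {"x":0.24,"y":-1,"z":-0.65,"wx":0,"wy":0,"wz":0.25},
    {"x":0.24,"y":-1,"z":-0.65,"wx":0,"wy":0,"wz":0.28},
  ],
)

```text
t: 13.65
eef_pos: [0.4672, -0.1132, 0.1553]
tool_rot: [0.0, 0.447, 0.895, 0.001]
contact_force: [-0.2, 1.0, -0.6]
gripper_width: 0.996
```

```bash
python3 - <<'E'
from h import *
rows([(.459,-.216,.075,11),(.459,-.216,.016,11)])
im=snap('top','top4.png');snap('side','side4.png')
hsv=cv2.cvtColor(im,cv2.COLOR_RGB2HSV); m=((hsv[...,1]<60)&(hsv[...,2]>200)).astype(np.uint8); 
n,l,s,c=cv2.connectedComponentsWithStats(m)
for i in range(1,n):
    if s[i,4]>100 and s[i,1]>140:
        for z in (.046,.052):
            w=onz('top',np.argwhere(l==i)[:,::-1].astype(float),z)[:,:2]; r=cv2.minAreaRect((w*1000).astype(np.float32)); print(s[i],z,np.round(r[0],1),np.round(r[1]),round(r[2],1))
E
```

```text
t 13.65 at [ 0.4672 -0.1132  0.1553] yaw 36.9 F [-0.2  1.  -0.6] w 0.996
{'x': -0.386, 'y': -0.342, 'z': 0.401, 'wx': 0.001, 'wy': -0.0, 'wz': 0.144}
{'x': -0.386, 'y': -0.343, 'z': 0.696, 'wx': 0.001, 'wy': -0.0, 'wz': 0.144}
[284 203  21  40 769] 0.046 [526.1  88.4] [45. 90.] 87.9
[284 203  21  40 769] 0.052 [525.3  87.9] [45. 89.] 87.9
[406 228  15  15 130] 0.046 [ 492.3 -182.6] [29. 33.] 79.1
[406 228  15  15 130] 0.052 [ 491.7 -181.3] [29. 33.] 79.1
[477 243  12  14 111] 0.046 [ 460.  -339.6] [26. 28.] 83.7
[477 243  12  14 111] 0.052 [ 459.6 -337.2] [26. 27.] 83.7
[198 245 101  15 690] 0.046 [456.8 191.9] [ 23. 226.] 3.2
[198 245 101  15 690] 0.052 [456.4 190.8] [ 23. 225.] 3.2
[386 286  12  16 135] 0.046 [ 365.6 -133.1] [29. 26.] 63.1
[386 286  12  16 135] 0.052 [ 365.8 -132.1] [29. 25.] 63.1
```

jog_arm(
  plan=[
    {"x":-0.13,"y":-0.12,"z":0,"wx":0,"wy":0,"wz":0.036},
    {"x":-0.26,"y":-0.24,"z":0,"wx":0,"wy":0,"wz":0.072},
    {"x":-0.386,"y":-0.342,"z":0.05,"wx":0,"wy":0,"wz":0.108},
    {"x":-0.386,"y":-0.342,"z":0.15,"wx":0,"wy":0,"wz":0.144},
    {"x":-0.386,"y":-0.342,"z":0.3,"wx":0,"wy":0,"wz":0.144},
    {"x":-0.386,"y":-0.342,"z":0.4,"wx":0,"wy":0,"wz":0.144},
    {"x":-0.386,"y":-0.342,"z":0.4,"wx":0,"wy":0,"wz":0.144},
  ],
)

```text
t: 14.33
eef_pos: [0.4588, -0.2124, 0.0717]
tool_rot: [-0.003, 0.631, 0.776, -0.0]
contact_force: [-0.4, 0.6, 0.2]
gripper_width: 0.998
```

```bash
python3 - <<'E'
from h import *
rows([(.459,-.216,.016,11)])
E
```

```text
t 14.33 at [ 0.4588 -0.2124  0.0717] yaw 11.8 F [-0.4  0.6  0.2] w 0.998
{'x': -0.019, 'y': -0.002, 'z': 0.278, 'wx': -0.001, 'wy': -0.001, 'wz': 0.004}
```

jog_arm(
  plan=[
    {"x":-0.018,"y":0,"z":0.08,"wx":0,"wy":0,"wz":0.004},
    {"x":-0.018,"y":0,"z":0.18,"wx":0,"wy":0,"wz":0.004},
    {"x":-0.018,"y":0,"z":0.25,"wx":0,"wy":0,"wz":0.004},
    {"x":-0.018,"y":0,"z":0.275,"wx":0,"wy":0,"wz":0.004},
    {"x":-0.018,"y":0,"z":0.275,"wx":0,"wy":0,"wz":0.004},
    {"x":-0.018,"y":0,"z":0.275,"wx":0,"wy":0,"wz":0.004},
  ],
)

```text
t: 14.83
eef_pos: [0.46, -0.2158, 0.0175]
tool_rot: [-0.002, 0.635, 0.772, 0.0]
contact_force: [0.0, 0.2, 0.6]
gripper_width: 1.002
```

jog_arm(
  plan=[
    {"x":0,"y":0,"z":0,"wx":0,"wy":0,"wz":0},
    {"x":0,"y":0,"z":0,"wx":0,"wy":0,"wz":0},
    {"x":0,"y":0,"z":0,"wx":0,"wy":0,"wz":0},
    {"x":0,"y":0,"z":0,"wx":0,"wy":0,"wz":0},
    {"x":0,"y":0,"z":0,"wx":0,"wy":0,"wz":0},
    {"x":0,"y":0,"z":0,"wx":0,"wy":0,"wz":0},
    {"x":0,"y":0,"z":0,"wx":0,"wy":0,"wz":0},
    {"x":0,"y":0,"z":0,"wx":0,"wy":0,"wz":0},
  ],
  hand=-1,
  grip_force=45,
)

```text
t: 15.5
eef_pos: [0.4606, -0.216, 0.0184]
tool_rot: [-0.002, 0.635, 0.772, 0.0]
contact_force: [-0.9, -0.6, 6.4]
gripper_width: 0.509
```

jog_arm(
  plan=[
    {"x":0,"y":0,"z":-0.1,"wx":0,"wy":0,"wz":0},
    {"x":0,"y":0,"z":-0.25,"wx":0,"wy":0,"wz":0},
    {"x":0,"y":0,"z":-0.4,"wx":0,"wy":0,"wz":0},
    {"x":0,"y":0,"z":-0.53,"wx":0,"wy":0,"wz":0},
    {"x":0,"y":0,"z":-0.6,"wx":0,"wy":0,"wz":0},
    {"x":0,"y":0,"z":-0.6,"wx":0,"wy":0,"wz":0},
  ],
)

```text
t: 16.0
eef_pos: [0.4627, -0.2171, 0.1416]
tool_rot: [0.001, 0.635, 0.772, 0.002]
contact_force: [0.1, -0.2, -1.4]
gripper_width: 0.505
```

```bash
python3 - <<'E'
from h import *
b=tw((53,0,6),T)[0];print(b)
rows([(b[0],b[1],.14,88),(b[0],b[1],.06,88)])
E
```

```text
[0.61296754 0.08414538 0.006     ]
t 16.0 at [ 0.4627 -0.2171  0.1416] yaw 11.1 F [ 0.1 -0.2 -1.4] w 0.505
{'x': 1.333, 'y': 1.028, 'z': 0.013, 'wx': 0.001, 'wy': 0.001, 'wz': -0.427}
{'x': 1.332, 'y': 1.026, 'z': 0.413, 'wx': 0.001, 'wy': 0.001, 'wz': -0.427}
```

jog_arm(
  plan=[
    {"x":0.1,"y":0.08,"z":0,"wx":0,"wy":0,"wz":-0.035},
    {"x":0.2,"y":0.15,"z":0,"wx":0,"wy":0,"wz":-0.07},
    {"x":0.3,"y":0.23,"z":0,"wx":0,"wy":0,"wz":-0.105},
    {"x":0.4,"y":0.31,"z":0,"wx":0,"wy":0,"wz":-0.14},
    {"x":0.5,"y":0.39,"z":0,"wx":0,"wy":0,"wz":-0.175},
    {"x":0.6,"y":0.46,"z":0,"wx":0,"wy":0,"wz":-0.21},
    {"x":0.7,"y":0.54,"z":0,"wx":0,"wy":0,"wz":-0.245},
    {"x":0.8,"y":0.62,"z":0,"wx":0,"wy":0,"wz":-0.28},
    {"x":0.9,"y":0.7,"z":0,"wx":0,"wy":0,"wz":-0.315},
    {"x":0.97,"y":0.75,"z":0,"wx":0,"wy":0,"wz":-0.35},
    {"x":1,"y":0.77,"z":0,"wx":0,"wy":0,"wz":-0.385},
    {"x":1,"y":0.77,"z":0,"wx":0,"wy":0,"wz":-0.42},
  ],
)

```text
t: 17.0
eef_pos: [0.5751, 0.0121, 0.1409]
tool_rot: [0.001, 0.024, 1.0, 0.002]
contact_force: [0.4, -0.0, -1.2]
gripper_width: 0.506
```

```bash
python3 - <<'E'
from h import *
b=tw((53,0,6),T)[0]
rows([(b[0],b[1],.14,88),(b[0],b[1],.055,88)])
E
```

```text
t 17.0 at [0.5751 0.0121 0.1409] yaw 87.3 F [ 0.4 -0.  -1.2] w 0.506
{'x': -0.172, 'y': 0.369, 'z': 0.006, 'wx': 0.001, 'wy': 0.001, 'wz': -0.004}
{'x': -0.171, 'y': 0.367, 'z': 0.431, 'wx': 0.001, 'wy': 0.001, 'wz': -0.004}
```

jog_arm(
  plan=[
    {"x":-0.06,"y":0.13,"z":0,"wx":0,"wy":0,"wz":-0.004},
    {"x":-0.12,"y":0.26,"z":0,"wx":0,"wy":0,"wz":-0.004},
    {"x":-0.171,"y":0.367,"z":0.01,"wx":0,"wy":0,"wz":-0.004},
    {"x":-0.171,"y":0.367,"z":0.08,"wx":0,"wy":0,"wz":-0.004},
    {"x":-0.171,"y":0.367,"z":0.18,"wx":0,"wy":0,"wz":-0.004},
    {"x":-0.171,"y":0.367,"z":0.28,"wx":0,"wy":0,"wz":-0.004},
    {"x":-0.171,"y":0.367,"z":0.38,"wx":0,"wy":0,"wz":-0.004},
    {"x":-0.171,"y":0.367,"z":0.43,"wx":0,"wy":0,"wz":-0.004},
    {"x":-0.171,"y":0.367,"z":0.43,"wx":0,"wy":0,"wz":-0.004},
    {"x":-0.171,"y":0.367,"z":0.43,"wx":0,"wy":0,"wz":-0.004},
  ],
)

```text
t: 17.83
eef_pos: [0.6124, 0.0839, 0.0545]
tool_rot: [0.0, 0.018, 1.0, 0.001]
contact_force: [1.0, 1.1, -1.0]
gripper_width: 0.508
```

```bash
python3 - <<'E'
from h import *
b=tw((53,0,6),T)[0]
rows([(b[0],b[1],.0245,88)])
o=monitor.get_obs();c=np.array(o['eef_pos']);u=np.array([np.cos(-.035),np.sin(-.035)]);n=np.array([-u[1],u[0]])
for s in(-1,1): print(proj('side',[*(c[:2]+s*.03*u-.022*n),c[2]-.0184])[0])
s=snap('side','side5.png')[160:240,250:370]
cv2.imwrite('pics/c5.png',cv2.cvtColor(cv2.resize(s,(720,480),interpolation=2),cv2.COLOR_RGB2BGR))
E
```

```text
t 17.83 at [0.6124 0.0839 0.0545] yaw 88.0 F [ 1.   1.1 -1. ] w 0.508
{'x': -0.003, 'y': 0.001, 'z': 0.15, 'wx': 0.001, 'wy': 0.0, 'wz': -0.0}
[310.07964958 202.23171194]
[328.34043156 198.47648606]
```

View pics/c5.png

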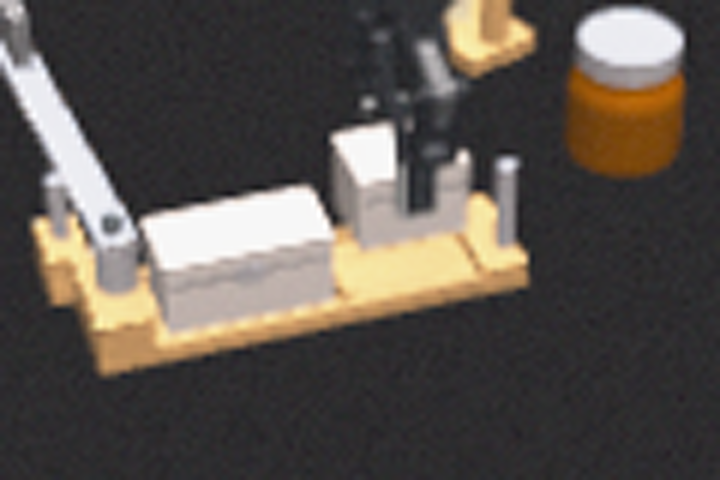

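The long case sits flat in its bay. The short case is above the short bay, with bottom corners at (310,201) and (328,199) against the predicted (310,202) and (328,198). I'll lower it.

jog_arm(
  plan=[
    {"x":-0.003,"y":0,"z":0.04,"wx":0,"wy":0,"wz":0},
    {"x":-0.003,"y":0,"z":0.075,"wx":0,"wy":0,"wz":0},
    {"x":-0.003,"y":0,"z":0.105,"wx":0,"wy":0,"wz":0},
    {"x":-0.003,"y":0,"z":0.13,"wx":0,"wy":0,"wz":0},
    {"x":-0.003,"y":0,"z":0.142,"wx":0,"wy":0,"wz":0},
    {"x":-0.003,"y":0,"z":0.15,"wx":0,"wy":0,"wz":0},
    {"x":-0.003,"y":0,"z":0.154,"wx":0,"wy":0,"wz":0},
    {"x":-0.003,"y":0,"z":0.154,"wx":0,"wy":0,"wz":0},
    {"x":-0.003,"y":0,"z":0.154,"wx":0,"wy":0,"wz":0},
    {"x":-0.003,"y":0,"z":0.154,"wx":0,"wy":0,"wz":0},
  ],
)

```text
t: 18.72
eef_pos: [0.6142, 0.0841, 0.0249]
tool_rot: [0.001, 0.018, 1.0, 0.002]
contact_force: [0.1, 0.0, -0.7]
gripper_width: 0.506
```

jog_arm(
  plan=[
    {"x":0,"y":0,"z":0.004,"wx":0,"wy":0,"wz":0},
    {"x":0,"y":0,"z":0.008,"wx":0,"wy":0,"wz":0},
    {"x":0,"y":0,"z":0.008,"wx":0,"wy":0,"wz":0},
    {"x":0,"y":0,"z":0.008,"wx":0,"wy":0,"wz":0},
  ],
)

```text
t: 19.05
eef_pos: [0.6144, 0.0842, 0.0245]
tool_rot: [0.002, 0.018, 1.0, 0.002]
contact_force: [-2.5, -1.1, 8.8]
gripper_width: 0.506
```

jog_arm(
  plan=[
    {"x":0,"y":0,"z":-0.002,"wx":0,"wy":0,"wz":0},
    {"x":0,"y":0,"z":-0.002,"wx":0,"wy":0,"wz":0},
    {"x":0,"y":0,"z":-0.002,"wx":0,"wy":0,"wz":0},
    {"x":0,"y":0,"z":-0.002,"wx":0,"wy":0,"wz":0},
    {"x":0,"y":0,"z":-0.002,"wx":0,"wy":0,"wz":0},
    {"x":0,"y":0,"z":-0.002,"wx":0,"wy":0,"wz":0},
  ],
  hand=1,
)

```text
t: 19.55
eef_pos: [0.6144, 0.0842, 0.0248]
tool_rot: [0.002, 0.018, 1.0, 0.002]
contact_force: [-0.0, 0.3, -0.7]
gripper_width: 0.999
```

jog_arm(
  plan=[
    {"x":0,"y":0,"z":-0.1,"wx":0,"wy":0,"wz":0},
    {"x":0,"y":0,"z":-0.25,"wx":0,"wy":0,"wz":0},
    {"x":0,"y":0,"z":-0.42,"wx":0,"wy":0,"wz":0},
    {"x":0,"y":0,"z":-0.6,"wx":0,"wy":0,"wz":0},
    {"x":0.1,"y":0.1,"z":-0.75,"wx":0,"wy":0,"wz":0},
    {"x":0.25,"y":0.23,"z":-0.75,"wx":0,"wy":0,"wz":0},
    {"x":0.4,"y":0.37,"z":-0.75,"wx":0,"wy":0,"wz":0},
    {"x":0.55,"y":0.5,"z":-0.75,"wx":0,"wy":0,"wz":0},
    {"x":0.7,"y":0.63,"z":-0.75,"wx":0,"wy":0,"wz":0},
    {"x":0.85,"y":0.77,"z":-0.75,"wx":0,"wy":0,"wz":0},
    {"x":0.95,"y":0.87,"z":-0.75,"wx":0,"wy":0,"wz":0},
    {"x":0.95,"y":0.87,"z":-0.75,"wx":0,"wy":0,"wz":0},
  ],
)

```text
t: 20.55
eef_pos: [0.4253, 0.2696, 0.175]
tool_rot: [0.001, 0.013, 1.0, 0.003]
contact_force: [0.1, 0.2, -0.4]
gripper_width: 1.003
```

```bash
python3 - <<'E'
from h import *
rows([arc(1.65,.034,z=.17),arc(1.65,.034,z=.074)])
im=snap('top','top6.png')
s=snap('side','side6.png')[160:240,230:350]
cv2.imwrite('pics/c6.png',cv2.cvtColor(np.hstack([cv2.resize(im[150:270,235:325],(360,480),interpolation=2),cv2.resize(s,(432,288),interpolation=2)[:,:] if 0 else cv2.copyMakeBorder(cv2.resize(s,(432,288),interpolation=2),0,192,0,0,0)]),cv2.COLOR_RGB2BGR))
hsv=cv2.cvtColor(im,cv2.COLOR_RGB2HSV); m=((hsv[...,1]<60)&(hsv[...,2]>200)).astype(np.uint8); 
n,l,st,c=cv2.connectedComponentsWithStats(m)
for i in range(1,n):
    if st[i,4]>100 and st[i,1]>140 and 270<st[i,0]<330:
            w=onz('top',np.argwhere(l==i)[:,::-1].astype(float),.052)[:,:2]; r=cv2.minAreaRect((w*1000).astype(np.float32)); print(st[i],np.round(r[0],1),np.round(r[1]),round(r[2],1))
E
```

```text
t 20.55 at [0.4253 0.2696 0.175 ] yaw 88.5 F [ 0.1  0.2 -0.4] w 1.003
{'x': 0.036, 'y': -0.009, 'z': 0.025, 'wx': 0.002, 'wy': 0.0, 'wz': -0.022}
{'x': 0.037, 'y': -0.012, 'z': 0.505, 'wx': 0.002, 'wy': 0.0, 'wz': -0.022}
[286 171  21  26 486] [615.9  84. ] [45. 60.] 87.0
[284 203  21  40 764] [525.3  87.9] [45. 89.] 87.9
```

View pics/c6.png

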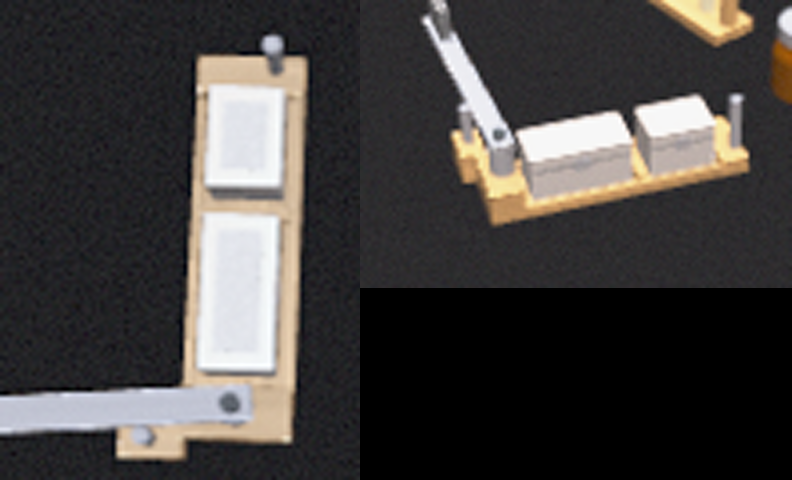

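Both cases stand flat in their bays: the top crop shows the short case with its middle at (245,138) and the long at (238,293), and the open bar rests on its stop. Next I'll shut the fingers and go down behind the tab.

jog_arm(
  plan=[
    {"x":0.037,"y":-0.01,"z":0,"wx":0.002,"wy":0,"wz":-0.022},
    {"x":0.037,"y":-0.01,"z":0,"wx":0.002,"wy":0,"wz":-0.022},
    {"x":0.037,"y":-0.01,"z":0,"wx":0.002,"wy":0,"wz":-0.022},
    {"x":0.037,"y":-0.01,"z":0,"wx":0.002,"wy":0,"wz":-0.022},
    {"x":0.037,"y":-0.01,"z":0,"wx":0.002,"wy":0,"wz":-0.022},
    {"x":0.037,"y":-0.012,"z":0.1,"wx":0.002,"wy":0,"wz":-0.022},
    {"x":0.037,"y":-0.012,"z":0.2,"wx":0.002,"wy":0,"wz":-0.022},
    {"x":0.037,"y":-0.012,"z":0.3,"wx":0.002,"wy":0,"wz":-0.022},
    {"x":0.037,"y":-0.012,"z":0.4,"wx":0.002,"wy":0,"wz":-0.022},
    {"x":0.037,"y":-0.012,"z":0.48,"wx":0.002,"wy":0,"wz":-0.022},
    {"x":0.037,"y":-0.012,"z":0.5,"wx":0.002,"wy":0,"wz":-0.022},
    {"x":0.037,"y":-0.012,"z":0.5,"wx":0.002,"wy":0,"wz":-0.022},
  ],
  hand=-1,
)

```text
t: 21.65
eef_pos: [0.422, 0.2626, 0.0739]
tool_rot: [0.001, -0.018, 1.0, -0.002]
contact_force: [0.0, -1.0, 1.0]
gripper_width: 0.001
```

```bash
python3 - <<'E'
from h import *
rows([arc(a,.016,z=.074) for a in (1.63,1.55,1.46,1.36,1.25,1.14,1.03,.92,.81,.7,.6,.52)])
E
```

```text
t 21.65 at [0.422  0.2626 0.0739] yaw 92.1 F [ 0. -1.  1.] w 0.001
{'x': -0.089, 'y': 0.03, 'z': -0.0, 'wx': -0.001, 'wy': 0.0, 'wz': 0.004}
{'x': -0.161, 'y': 0.032, 'z': -0.0, 'wx': -0.001, 'wy': 0.0, 'wz': 0.029}
{'x': -0.243, 'y': 0.028, 'z': -0.0, 'wx': -0.001, 'wy': 0.001, 'wz': 0.058}
{'x': -0.332, 'y': 0.015, 'z': 0.0, 'wx': -0.001, 'wy': 0.001, 'wz': 0.09}
{'x': -0.428, 'y': -0.009, 'z': 0.0, 'wx': -0.001, 'wy': 0.001, 'wz': 0.125}
{'x': -0.521, 'y': -0.044, 'z': 0.001, 'wx': -0.001, 'wy': 0.001, 'wz': 0.16}
{'x': -0.61, 'y': -0.089, 'z': 0.001, 'wx': -0.001, 'wy': 0.001, 'wz': 0.195}
{'x': -0.693, 'y': -0.143, 'z': 0.001, 'wx': -0.001, 'wy': 0.001, 'wz': 0.23}
{'x': -0.77, 'y': -0.206, 'z': 0.002, 'wx': -0.001, 'wy': 0.001, 'wz': 0.265}
{'x': -0.839, 'y': -0.277, 'z': 0.002, 'wx': -0.001, 'wy': 0.001, 'wz': 0.3}
{'x': -0.895, 'y': -0.348, 'z': 0.002, 'wx': -0.001, 'wy': 0.001, 'wz': 0.332}
{'x': -0.935, 'y': -0.409, 'z': 0.003, 'wx': -0.001, 'wy': 0.001, 'wz': 0.357}
```

jog_arm(
  plan=[
    {"x":-0.08,"y":0.025,"z":0,"wx":0,"wy":0,"wz":0.004},
    {"x":-0.16,"y":0.032,"z":0,"wx":0,"wy":0,"wz":0.029},
    {"x":-0.243,"y":0.028,"z":0,"wx":0,"wy":0,"wz":0.058},
    {"x":-0.332,"y":0.015,"z":0,"wx":0,"wy":0,"wz":0.09},
    {"x":-0.428,"y":-0.01,"z":0,"wx":0,"wy":0,"wz":0.125},
    {"x":-0.521,"y":-0.044,"z":0,"wx":0,"wy":0,"wz":0.16},
    {"x":-0.61,"y":-0.09,"z":0,"wx":0,"wy":0,"wz":0.195},
    {"x":-0.693,"y":-0.143,"z":0,"wx":0,"wy":0,"wz":0.23},
    {"x":-0.77,"y":-0.206,"z":0,"wx":0,"wy":0,"wz":0.265},
    {"x":-0.839,"y":-0.277,"z":0,"wx":0,"wy":0,"wz":0.3},
    {"x":-0.895,"y":-0.348,"z":0,"wx":0,"wy":0,"wz":0.332},
    {"x":-0.935,"y":-0.41,"z":0,"wx":0,"wy":0,"wz":0.357},
  ],
)

```text
t: 22.65
eef_pos: [0.6135, 0.1871, 0.076]
tool_rot: [0.002, 0.519, 0.855, -0.0]
contact_force: [-1.3, 1.0, -0.5]
gripper_width: -0.004
```

```bash
python3 - <<'E'
from h import *
rows([arc(a,.016,z=.074) for a in (.5,.42,.34,.26,.18,.11,.06,.03,0,-.02)])
E
```

```text
t 22.65 at [0.6135 0.1871 0.076 ] yaw 27.5 F [-1.3  1.  -0.5] w -0.004
{'x': -0.012, 'y': -0.005, 'z': 0.01, 'wx': 0.001, 'wy': 0.001, 'wz': 0.005}
{'x': -0.084, 'y': -0.003, 'z': 0.01, 'wx': 0.001, 'wy': 0.001, 'wz': 0.03}
{'x': -0.156, 'y': -0.006, 'z': 0.01, 'wx': 0.001, 'wy': 0.001, 'wz': 0.056}
{'x': -0.228, 'y': -0.015, 'z': 0.011, 'wx': 0.001, 'wy': 0.001, 'wz': 0.081}
{'x': -0.298, 'y': -0.03, 'z': 0.011, 'wx': 0.001, 'wy': 0.001, 'wz': 0.106}
{'x': -0.359, 'y': -0.047, 'z': 0.011, 'wx': 0.001, 'wy': 0.001, 'wz': 0.129}
{'x': -0.402, 'y': -0.062, 'z': 0.011, 'wx': 0.001, 'wy': 0.001, 'wz': 0.145}
{'x': -0.427, 'y': -0.072, 'z': 0.011, 'wx': 0.001, 'wy': 0.001, 'wz': 0.154}
{'x': -0.452, 'y': -0.083, 'z': 0.011, 'wx': 0.001, 'wy': 0.001, 'wz': 0.164}
{'x': -0.468, 'y': -0.091, 'z': 0.011, 'wx': 0.001, 'wy': 0.001, 'wz': 0.17}
```

jog_arm(
  plan=[
    {"x":-0.05,"y":-0.003,"z":0.005,"wx":0,"wy":0,"wz":0.018},
    {"x":-0.12,"y":-0.005,"z":0.01,"wx":0,"wy":0,"wz":0.043},
    {"x":-0.19,"y":-0.01,"z":0.01,"wx":0,"wy":0,"wz":0.068},
    {"x":-0.25,"y":-0.02,"z":0.01,"wx":0,"wy":0,"wz":0.09},
    {"x":-0.3,"y":-0.03,"z":0.01,"wx":0,"wy":0,"wz":0.106},
    {"x":-0.345,"y":-0.043,"z":0.01,"wx":0,"wy":0,"wz":0.124},
    {"x":-0.38,"y":-0.055,"z":0.01,"wx":0,"wy":0,"wz":0.137},
    {"x":-0.41,"y":-0.065,"z":0.01,"wx":0,"wy":0,"wz":0.148},
    {"x":-0.427,"y":-0.072,"z":0.01,"wx":0,"wy":0,"wz":0.154},
    {"x":-0.44,"y":-0.078,"z":0.01,"wx":0,"wy":0,"wz":0.16},
    {"x":-0.452,"y":-0.083,"z":0.01,"wx":0,"wy":0,"wz":0.164},
    {"x":-0.46,"y":-0.086,"z":0.01,"wx":0,"wy":0,"wz":0.164},
  ],
)

```text
t: 23.65
eef_pos: [0.6407, 0.0995, 0.0746]
tool_rot: [0.001, 0.719, 0.695, 0.001]
contact_force: [-1.3, 7.5, 2.8]
gripper_width: 0.002
```

```bash
python3 - <<'E'
from h import *
rows([arc(a,.016,z=.074) for a in (0,-.02)])
E
```

```text
t 23.65 at [0.6407 0.0995 0.0746] yaw -2.0 F [-1.3  7.5  2.8] w 0.002
{'x': -0.001, 'y': -0.001, 'z': 0.003, 'wx': 0.001, 'wy': 0.0, 'wz': -0.0}
{'x': -0.019, 'y': 0.0, 'z': 0.003, 'wx': 0.001, 'wy': 0.0, 'wz': 0.006}
```

Contact is building at the closed stop (7.5 N). I'll press a little more, then back off and lift.

jog_arm(
  plan=[
    {"x":-0.008,"y":0,"z":0,"wx":0,"wy":0,"wz":0},
    {"x":-0.014,"y":0,"z":0,"wx":0,"wy":0,"wz":0},
    {"x":-0.014,"y":0,"z":0,"wx":0,"wy":0,"wz":0},
    {"x":-0.014,"y":0,"z":0,"wx":0,"wy":0,"wz":0},
  ],
)

```text
t: 23.98
eef_pos: [0.6407, 0.0995, 0.0746]
tool_rot: [0.0, 0.719, 0.695, 0.002]
contact_force: [-0.1, 5.5, 1.2]
gripper_width: -0.002
```

jog_arm(
  plan=[
    {"x":0.04,"y":0,"z":0,"wx":0,"wy":0,"wz":0},
    {"x":0.12,"y":0,"z":0,"wx":0,"wy":0,"wz":0},
    {"x":0.15,"y":0,"z":-0.05,"wx":0,"wy":0,"wz":0},
    {"x":0.15,"y":0,"z":-0.2,"wx":0,"wy":0,"wz":0},
    {"x":0.15,"y":0,"z":-0.4,"wx":0,"wy":0,"wz":0},
    {"x":0.3,"y":-0.2,"z":-0.6,"wx":0,"wy":0,"wz":0},
    {"x":0.5,"y":-0.35,"z":-0.7,"wx":0,"wy":0,"wz":0},
    {"x":0.7,"y":-0.5,"z":-0.7,"wx":0,"wy":0,"wz":0},
    {"x":0.9,"y":-0.6,"z":-0.7,"wx":0,"wy":0,"wz":0},
    {"x":0.95,"y":-0.6,"z":-0.7,"wx":0,"wy":0,"wz":0},
    {"x":0.95,"y":-0.6,"z":-0.7,"wx":0,"wy":0,"wz":0},
  ],
)

```text
t: 24.9
eef_pos: [0.522, 0.3022, 0.2159]
tool_rot: [-0.002, 0.715, 0.699, 0.003]
contact_force: [-0.3, 0.6, 0.3]
gripper_width: 0.001
```

```bash
python3 - <<'E'
from h import *
im=snap('top','top7.png'); s=snap('side','side7.png')[160:240,230:350]
cv2.imwrite('pics/c7.png',cv2.cvtColor(np.hstack([cv2.resize(im[150:270,235:325],(360,480),interpolation=2),cv2.copyMakeBorder(cv2.resize(s,(432,288),interpolation=2),0,192,0,0,0)]),cv2.COLOR_RGB2BGR))
o=monitor.get_obs();print(o['t'],o['joint_vel'],o['contact_force'])
for t in('jar','dish','tube_rack'): print(t,[np.round(r['location']) for r in finder.place_of('top',t)[:1]])
E
```

```text
25.0 [ 0.05403117  0.00625493  0.06088792  0.0182283   0.01648661 -0.00490873
  0.02746496] [-0.28700459  0.57383102 -0.11434563]
jar [array([273., 126.])]
dish [array([364., 128.])]
tube_rack [array([187., 149.])]
```

View pics/c7.png

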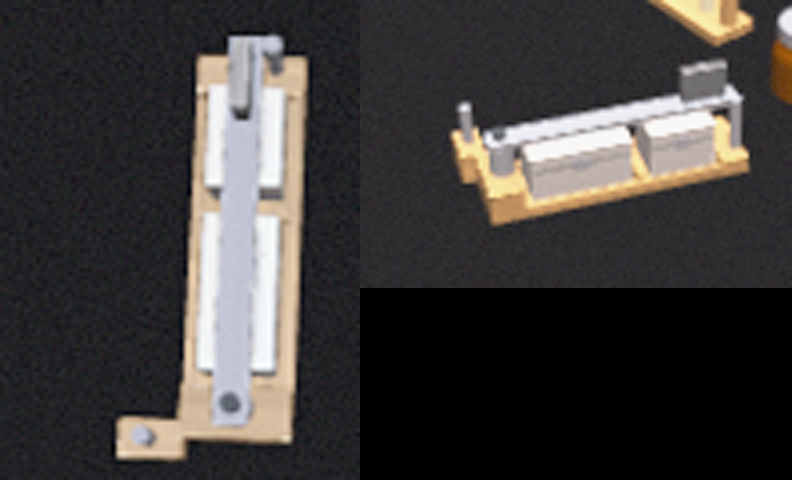

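The bar's end lies against the closed-stop post: the tip is at (248,38) and the post at (272,45) in the top crop. It held still under 5.5–7.5 N, both cases are flat under it, and the bystanders haven't moved. Handing in.

```bash
python3 - <<'E'
from h import *
print(bot.hand_in())
E
```

```text
the job is handed in; nothing more can be done
None
```

I packed both cases and handed the job in at about 25 s of robot time; no verdict was reported. I pushed the bar back to its open stop, set each white case flat in its own bay, then pushed the bar closed over them.

- **Bar open:** it pushed back with about 12 N at the open stop, with the fingers where 1.65 rad predicts.
- **Cases:** both touched down at floor height. In the top picture they were within about 3 mm of the bay centres, and they look flat in the side view.
- **Bar closed:** the end lies against the closed-stop post in the pictures. It held still under 5.5–7.5 N, well above its own friction.
- **Bystanders and look-alikes:** the network's marks for the rack, jar and dish moved at most 3 pixels (about 7 mm), which is within its error. I never went near the purple and turquoise look-alikes.

**Disagreements:** my first tray fit disagreed by about 4 pixels at the closed-stop post, because I had guessed where the post stands along the tray. I left that point out and shifted the fit by 2 mm. The networks' bay positions differed from mine by up to about 15 mm. I used my fit, and the side-view check of the tray agreed with it to about 1 pixel.

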